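# Open the roll-top reagent cabinet and unstopper the bottle

### The arm

A 6-joint arm with a two-finger parallel gripper is mounted at the origin on the work surface. World frame = base frame: x ahead of the robot, y to its left, z up, the work surface at z = 0. Lengths are in m, angles in rad, forces in N, time in s.
With the tool pointing down it reaches from about 0.35 to 0.975 m from the base axis. Payload 4.9 kg.
Tool frame: the origin (TCP) lies between the finger pads; the fingertips stand 17 mm ahead of it and the grasp point (between the pads) lies 2 mm behind it; z points along the fingers, y is the direction in which the jaws open and shut (so a half turn about z gives the same grasp; the last joint's range is limited). The gripper opens to 85 mm and grips with 20 to 120 N. Pads are 22 mm wide; open, the fingers measure 114 mm over their backs; the gripper's body (76 mm by 85 mm) begins 54 mm behind the grasp point. The pads swing forward as they close: fully open they stand 13 mm farther back than shut.
Start: joints at [-1.388, 0.053, 1.613, -0, 1.476, -0.119], TCP at [0.186, -0.597, 0.213] pointing down, gripper open.
Joint ranges: [-3.01, 3.01], [-1.01, 2.22], [0.06, 2.58], [-1.02, 4.17], [0.09, 2.62], [-3.14, 3.14]. Speed limits (rad/s): [2.57, 2.57, 3.14, 3.14, 3.14, 3.14].

### API

Orientations are given as a unit quaternion [w, x, y, z].
In Python, from plant import state, grab_frame, camera_model, job_done, find_in, silhouettes, landmark_of gives the robot as it stands.
- The arm moves only by the shell command python3 -m crank 'ROWS'. ROWS is JSON, a list of rows, each an object with "angular": the turn, a rotation vector about the tool's x, y, z each as a share of 5 degrees, from -1 to 1, a list of three; "delta_pos": the shift along the tool's x, y, z each as a share of 3 cm, from -1 to 1, a list of three; "gripper": the opening, from 0 (shut) to 1 (fully open). In form: [{"angular": [ax, ay, az], "delta_pos": [tx, ty, tz], "gripper": gripper}, ...]. A call has 1 to 12 rows; each row shifts and turns the commanded pose from where the row before left it, along the tool's axes as they then stand; what a row does not reach is not made up. A row lasts 1/8 s, in which the tool goes at most 62.5 mm and 10.7 degrees, less where a joint would pass 70% of its speed; a pose out of reach is approached as far as the arm can. A call with a number of a shift or a turn outside -1 to 1 is refused whole. A call with a gripper value outside its range is refused whole. The fingers move at their own pace and stop on an object; the grip force is fixed at half the most. Time passes only in rows, so rows that do not move let the fingers close. It gives the time, the measured TCP pose, the force and the opening at its end, in the units of the state.
- state(): the state, without advancing time (a new reading comes with each control period).
- grab_frame(name): name is "side" or "top" or "wrist"; returns the picture (480x640x3 uint8, red, green, blue); there is no depth.
- camera_model(name): a dict with "camera_matrix" (3x3 intrinsics, pixels), "dist_coeffs" ([k1, k2, p1, p2, k3] as OpenCV has them; the pictures are not rectified), "rvec" (rotation vector, rad) and "tvec" (3), from world to camera coordinates, as OpenCV has them; the wrist camera has in their place "mount" (4x4, takes a point from camera to tool coordinates, whose origin is the TCP and whose axes are the flange's). Camera axes: x right, y down, z forward; pixel columns grow to the right and rows downward; lengths in m; the calibration is good to about 2 mm. A picture is of the moment at which its call begins: read the wrist's pose just before it. camera_model takes no time and is no camera call.
- job_done(): hands the job in, once; it reports no verdict.
Trained networks look in the newest picture that a camera, given by its name, has taken for a name from the list of things; names that differ only in an ending like _2 or _b are one class to them, and where a whole thing is asked for, a point or a joint stands for the part that bears it (a point fixed in the world has none). Each returns a list of dicts, best first, with "conf" (0 to 1); they miss things now and then, are a little off and sometimes report something else, mostly with a low value. They report only what shows in the picture. A call takes as long as a camera call. They do not tell look-alikes from the thing itself.
- find_in(camera, target): "bbox" ([left, top, right, bottom] in pixels, round what is visible of it).
- silhouettes(camera, target): "mask" (480x640 bool, what is visible of it) and "bbox" ([left, top, right, bottom] in pixels, round what is visible of it).
- landmark_of(camera, target): "pixel" ([column, row] in pixels: a listed point, or the origin of a listed thing).
The state is a dict: "time": time; "joint_pos": joint angles; "joint_vel": joint speeds; "joint_efforts": joint torques, N m; "tool_pos": TCP position; "tool_rot": TCP orientation; "contact_force": force on the tool from outside, world axes, zero at the start; "ft_torque": the same for the moment, N m; "gripper_width": opening from 0.0 (shut) to 1.0 (fully open).
Only numpy, scipy, OpenCV 4.12 (cv2) and the standard library are available. Lean on these libraries where they do the work, as an engineer would, in place of code of your own. Each camera call takes 0.05 s, during which the arm holds its last target.

### The job

Roll the slatted shutter of the small bench cabinet up and back until it stays fully open by itself. Then twist the stopper of the bottle inside to break it free, pull it out and set it down gently in the shallow steel tray, without dropping it; leave the jar, wash bottle, beaker and lab jack standing where they are.

Things in the scene. Friction and masses are not known exactly. Their poses are not given: they have to be found in the camera images.
- cabinet: Grey bench cabinet, fixed: 320 deep (x), 300 wide (y), 210 high. Origin: centre of its underside; x points to its back (the shutter front faces -x), z up. Half-round side cheeks 12 thick, a front sill 48 high, a floor 12 thick, a fixed rounded shell over the rear half. The front half holds the bottle and the jar, hidden until the shutter is open
- shutter_axis (a point): Midpoint of the line about which the shutter turns: along the cabinet's y, 50 above the cabinet's origin. Measured from this line: cheeks' outer radius 160 with the curved tracks inside them, slats' middle 150 (slats 7 thick), fixed rear shell 137 (only behind the line)
- shutter (a joint): Turn of the aluminium slat shutter, rad: 0 shut (slats cover from the front sill to just past the top), 1.8 fully open at its stop, stowed over the rear. No latch; about 0.7 kg, lifting takes about 2 to 6 N at the handle. Let go below about 0.85 it falls shut; beyond about 1.15 it rolls on to its open stop by itself and stays
- shutter_handle (a point): Centre of the shutter's handle: round black bar, diameter 12, 100 long along the cabinet's y, a post at each end (88 free between them). Its axis is at radius 200 from the turning line (gap to the slats 40); shut, it is 8 deg above the front horizontal, 78 above the bench. It goes round with the shutter, up over the top; the bar can turn between finger pads
- bottle: Amber bottle with a wide neck, fixed to the cabinet floor by a round clamp foot. Origin: centre of its underside, on the cabinet floor (12 above the bench); body diameter 70, foot 80, neck 51 outside, rim 102 above the origin. Stands in the left or right half of the cabinet, the jar in the other
- stopper_tab (a point): Centre of the white stopper's upright thumb tab: 30 wide (stopper x), 12 thick (stopper y), 34 high, grasped across its 12. Seated, this point is 125 above the bottle's origin and 23 above the neck rim, the tab's lower edge 6 above the rim. The stopper's foot is 45 below this point; 62 long in all, about 70 g
- stopper: The same stopper; origin at the centre of its foot, z up. Tapered seat (diameter 40 to 35) under the tab, then a foot 38 (x) by 22, all sunk in the neck. Seated, it is locked against a straight pull; turned about its upright axis from its start direction by 0.8 to 2.3 rad, either way, it comes free and is clear of the neck once lifted 25
- tray: Shallow steel tray, loose, 150 (its x) by 120 (its y) outside, rim 22 high, floor and walls 3 thick, about 0.5 kg. Origin: centre of its underside. On the bench left or right of the cabinet
- jar: Bystander: glass screw-cap jar, diameter 54, 100 high, beside the bottle in the cabinet. Origin: centre of its underside
- wash_bottle: Bystander: white plastic bottle, diameter 68, 190 high, on the opposite side of the cabinet from the tray. Origin: centre of its underside
- beaker: Bystander: glass beaker, diameter 84, 110 high, beside the cabinet towards the far side. Origin: centre of its underside
- lab_jack: Bystander: scissor lab jack, plates 100 by 100, 100 high, a screw along its y with a knob (overall 120). Origin: centre of its underside
Not all that is in view belongs to the job. Of the things like the tray, leave any that is blue; of the rest the smaller one is meant.

How it is judged:
On the way, in this order (a step that is already met when the one before it is completed fails the run):
1. the shutter is fully open (value of joint shutter above 1.6 rad), for 0.2 s.
2. the stopper is out of the bottle's neck (z of stopper_tab in the frame of bottle above 0.155 m), for 0.1 s.
At the end, for the whole second after the job is handed in: the shutter stands fully open (over 1.6 of 1.8 rad) and the stopper rests in the tray, standing or lying: the tab's centre over the tray's floor (within 70 by 55 mm of its centre) and no more than 56 mm above the tray's underside, stopper and tray at rest (value of joint shutter above 1.6 rad and x of stopper_tab in the frame of tray between -0.07 and 0.07 m and y of stopper_tab in the frame of tray between -0.055 and 0.055 m and z of stopper_tab in the frame of tray between 0 and 0.056 m and linear speed of each of tray, stopper below 0.03 m/s); the robot touches nothing.
It fails at once if a bystander is knocked over or moved by more than 25 mm ((distance of jar from where it was at the start of the episode above 0.025 m or angle between jar's own z axis and vertical above 0.35 rad) or (distance of wash_bottle from where it was at the start of the episode above 0.025 m or angle between wash_bottle's own z axis and vertical above 0.35 rad) or (distance of beaker from where it was at the start of the episode above 0.025 m or angle between beaker's own z axis and vertical above 0.35 rad) or (distance of lab_jack from where it was at the start of the episode above 0.025 m or angle between lab_jack's own z axis and vertical above 0.35 rad)).
It fails at once if the stopper is dropped or thrown (falls free from more than about 30 mm) (contact force between the fingers and stopper below 0.05 N and linear speed of stopper above 0.8 m/s).
It also fails if it takes over 59 s, if anything falls off the work surface, if the arm or the gripper's body presses on something with over 40 N, if the wrist force passes 120 N, or if a joint passes its speed limit or range.

## Working session

There is one attempt and no reset: what is moved stays moved. The work goes in short steps, Python scripts to look and compute and a shell command to move; the robot and the scene stay as the last step left them, time stands still between calls to the robot, and variables do not carry over. Pictures are saved under pics/ and viewed, and the job is handed in when it is done.

```bash
ls; mkdir -p pics
python3 - <<'E'
from plant import *
import cv2
s=state();print(s)
for c in("side","top","wrist"):
    f=grab_frame(c);cv2.imwrite(f"pics/{c}0.png",f[:,:,::-1])
    m=camera_model(c);print(c,m)
    for t in("cabinet","shutter_axis","shutter_handle","tray","wash_bottle","beaker","lab_jack"):
        try: print(c,t,[(round(d['conf'],2),[round(x) for x in d['pixel']]) for d in landmark_of(c,t)][:4])
        except Exception as e: print(t,e)
E
```

```text
pics
{'time': 0.0, 'joint_pos': array([-1.38799421e+00,  5.33295422e-02,  1.61429146e+00, -1.56213709e-05,
        1.47602374e+00, -1.18983357e-01]), 'joint_vel': array([ 3.76911486e-04,  8.13359125e-05,  1.18528314e-03,  3.31298126e-04,
       -1.08791596e-03, -1.38383533e-03]), 'joint_efforts': array([-1.13600130e-03, -3.93684232e+01, -3.70175028e+01, -2.46050768e-04,
        7.02219957e-03, -6.47189822e-07]), 'tool_pos': array([ 0.18564967, -0.59609221,  0.21138153]), 'tool_rot': array([-1.02527529e-03,  9.88636643e-01,  1.50321442e-01, -4.05058366e-05]), 'contact_force': array([ 0.44371029, -0.07242533,  0.17696729]), 'ft_torque': array([-0.0333207 ,  0.01543643, -0.00404089]), 'gripper_width': 0.9987406514644822}
side {'camera_matrix': array([[495.31076085,   0.        , 322.51481442],
       [  0.        , 495.31076085, 248.54394394],
       [  0.        ,   0.        ,   1.        ]]), 'dist_coeffs': array([-0.03068196,  0.        ,  0.        ,  0.        ,  0.        ]), 'rvec': array([ 0.86042889,  2.89079631, -0.4402323 ]), 'tvec': array([ 0.36348671, -0.3547606 ,  1.54902
[... 1025 characters left out ...]
        , 323.90761865],
       [  0.        , 427.80769871, 233.74601722],
       [  0.        ,   0.        ,   1.        ]]), 'dist_coeffs': array([-0.05960516,  0.        ,  0.        ,  0.        ,  0.        ]), 'mount': array([[ 2.80354248e-04, -9.47612059e-01, -3.19423397e-01,
         8.26010607e-02],
       [ 9.99999954e-01,  2.27751054e-04,  2.02034636e-04,
         4.01167681e-04],
       [-1.18701442e-04, -3.19423439e-01,  9.47612079e-01,
        -1.60614363e-01],
       [ 0.00000000e+00,  0.00000000e+00,  0.00000000e+00,
         1.00000000e+00]])}
wrist cabinet []
wrist shutter_axis []
wrist shutter_handle []
wrist tray []
wrist wash_bottle []
wrist beaker []
wrist lab_jack []
```

View pics.

View pics/side0.png

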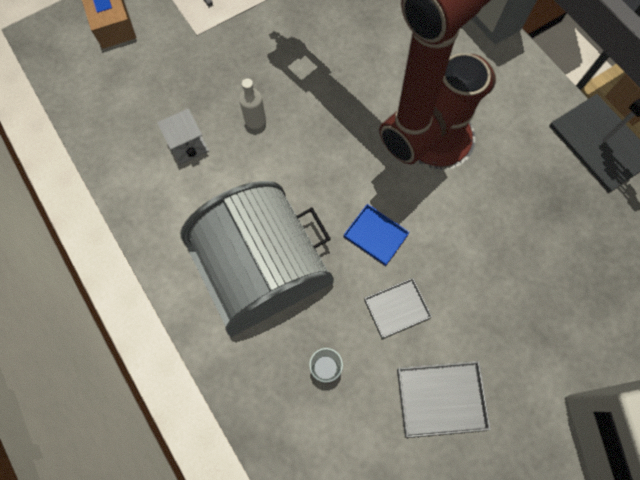

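View pics/top0.png

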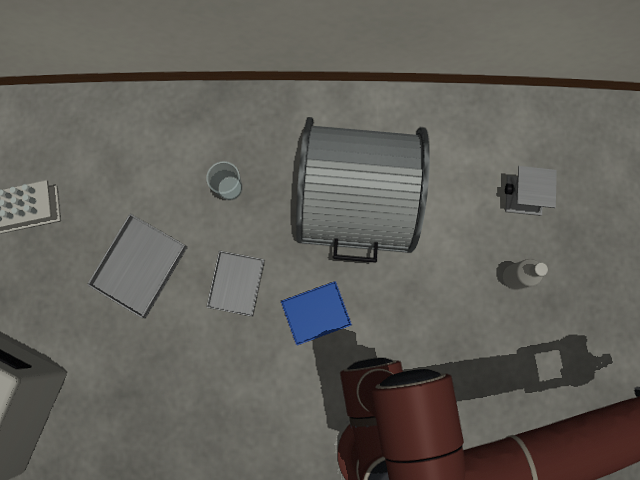

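Tray candidates in the top picture: blue (315,312), small grey (237,280), large grey (137,265). By the description, the small grey one at (237,280) (side picture (396,307)) is the tray. Handle at top (354,250), side (319,225); cabinet is the only one.

```bash
cat > h.py <<'E'
import numpy as np, cv2
from scipy.spatial.transform import Rotation as R
from scipy.optimize import least_squares
from plant import *
def pose(s): 
    q=s['tool_rot']; return np.array(s['tool_pos']),R.from_quat([q[1],q[2],q[3],q[0]])
def ext(c,s=None):
    m=camera_model(c);K=m['camera_matrix'];d=m['dist_coeffs']
    if 'mount' in m:
        p,r=pose(s);T=np.eye(4);T[:3,:3]=r.as_matrix();T[:3,3]=p
        C=T@m['mount'];Ci=np.linalg.inv(C)
        return K,d,Ci[:3,:3],Ci[:3,3]
    return K,d,cv2.Rodrigues(m['rvec'])[0],m['tvec']
def ray(E,px):
    K,d,Rm,t=E
    u=cv2.undistortPoints(np.array([[px]],float),K,d)[0,0]
    v=Rm.T@np.array([u[0],u[1],1]);return -Rm.T@t,v/np.linalg.norm(v)
def atz(E,px,z):
    o,v=ray(E,px);return o+v*(z-o[2])/v[2]
def tri(rs):
    A=np.zeros((3,3));b=np.zeros(3)
    for o,v in rs:
        P=np.eye(3)-np.outer(v,v);A+=P;b+=P@o
    x=np.linalg.solve(A,b);return x,[np.linalg.norm((np.eye(3)-np.outer(v,v))@(x-o)) for o,v in rs]
def proj(E,X):
    K,d,Rm,t=E
    return cv2.projectPoints(np.array(X,float).reshape(-1,3),cv2.Rodrigues(Rm)[0],t,K,d)[0][:,0]
E
python3 - <<'E'
from h import *
S=ext('side');T=ext('top')
P=lambda n,a,b:print(n,*[np.round(x,3) for x in tri([ray(S,a),ray(T,b)])])
P('cab',(257,259),(362,188));P('axis',(260,262),(355,183));P('handle',(319,220),(354,259))
P('tray',(396,307),(237,280));P('wash',(254,122),(510,277));P('beaker',(325,368),(229,186));P('jack',(189,144),(525,194))
f=grab_frame('top');cv2.imwrite('pics/c1.png',cv2.resize(f[100:300,200:440,::-1],None,fx=3,fy=3))
f=grab_frame('side');cv2.imwrite('pics/c2.png',cv2.resize(f[165:350,170:400,::-1],None,fx=3,fy=3))
E
```

```text
cab [0.683 0.046 0.026] [0.002 0.002]
axis [0.684 0.069 0.066] [0. 0.]
handle [0.487 0.069 0.101] [0.005 0.005]
tray [0.436 0.37  0.024] [0.001 0.001]
wash [ 0.456 -0.353 -0.004] [0.005 0.005]
beaker [0.688 0.4   0.014] [0.001 0.001]
jack [ 0.672 -0.389  0.019] [0.003 0.003]
```

View pics/c1.png

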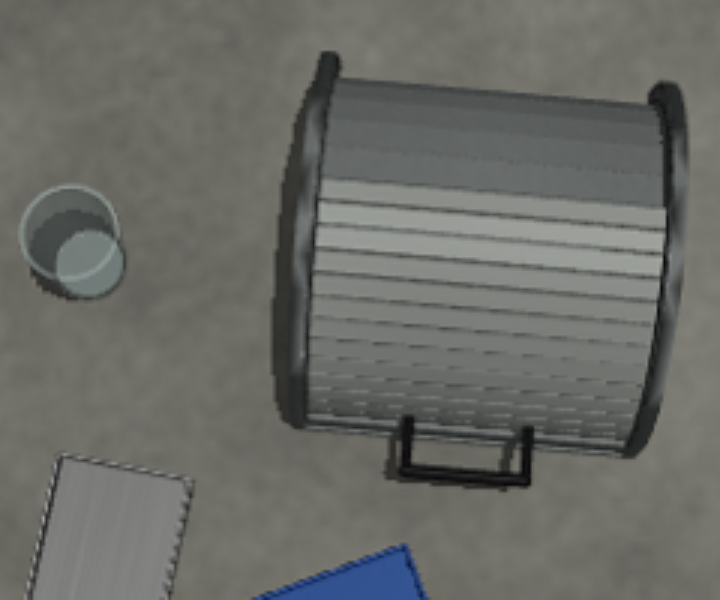

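View pics/c2.png

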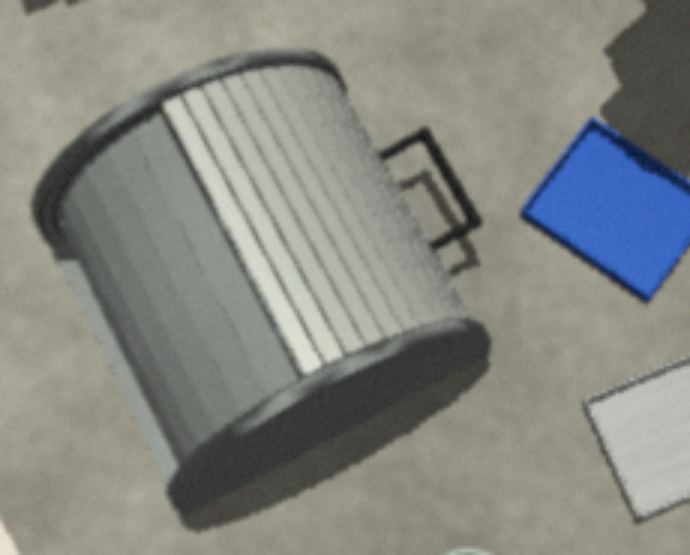

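Run:
```python
from h import *
S=ext('side');T=ext('top')
L=tri([ray(S,(328.3,239.3)),ray(T,(334.9,258.5))]);Rr=tri([ray(S,(312.3,209.5)),ray(T,(376,260.2))])
print(L,Rr)
for l,r,E in(((328.3,239.3),(312.3,209.5),S),((334.9,258.5),(376,260.2),T)):
    a,b=atz(E,l,.078),atz(E,r,.078);d=a-b;print(a,b,np.hypot(*d[:2]),np.degrees(np.arctan2(-d[0],d[1])))
# cheeks outer silhouettes: fit check yaw
def model(x,y,yaw):
    c,s=np.cos(yaw),np.sin(yaw);o=np.array([x,y,0]);ex=np.array([c,s,0]);ey=np.array([-s,c,0]);return o,ex,ey
for n in('tray',):
  for c,E in(('side',S),('top',T)):
    for m in silhouettes(c,n):
        cn=max(cv2.findContours(m['mask'].astype(np.uint8),0,1)[0],key=cv2.contourArea)
        b=cv2.boxPoints(cv2.minAreaRect(cn)); w=np.array([atz(E,p,.022) for p in b])
        print(c,round(m['conf'],2),np.round(w.mean(0),3),np.round([np.linalg.norm(w[0]-w[1]),np.linalg.norm(w[1]-w[2])],3),np.round(np.degrees(np.arctan2(*(w[1]-w[0])[[1,0]])),1),np.round(np.degrees(np.arctan2(*(w[2]-w[1])[[1,0]])),1))
```

```text
(array([0.49046563, 0.11711498, 0.06446057]), [np.float64(0.0018197259693931113), np.float64(0.001819725969393124)]) (array([0.48357247, 0.0179679 , 0.07341189]), [np.float64(0.002131352302126512), np.float64(0.002131352302126643)])
[0.49423649 0.11927815 0.078     ] [0.48332197 0.02134249 0.078     ] 0.09854196946611926 -6.359138864751593
[0.48757551 0.11878753 0.078     ] [0.48429618 0.01667516 0.078     ] 0.10216501191461082 -1.839416841398263
side 0.9 [0.359 0.165 0.022] [0.132 0.159] -156.9 109.6
side 0.72 [0.473 0.634 0.022] [0.234 0.178] 152.2 57.4
side 0.58 [0.432 0.372 0.022] [0.16  0.128] 169.2 75.7
top 0.98 [0.472 0.636 0.022] [0.224 0.189] -28.6 -119.6
top 0.72 [0.355 0.166 0.022] [0.149 0.122] -68.2 -158.5
top 0.62 [0.429 0.373 0.022] [0.152 0.127] -9.2 -100.7
```

Run:
```python
from h import *
from scipy.optimize import minimize
E={c:ext(c) for c in('side','top')}
M={}
for c in E:
    grab_frame(c)
    m=silhouettes(c,'cabinet');k=silhouettes(c,'shutter')
    u=m[0]['mask'].copy();print(c,[ (round(q['conf'],2),q['bbox'],q['mask'].sum()) for q in m],[ (round(q['conf'],2),q['bbox']) for q in k])
    if k: u|=k[0]['mask']
    u=cv2.morphologyEx(u.astype(np.uint8),cv2.MORPH_CLOSE,np.ones((5,5)));u=cv2.morphologyEx(u,cv2.MORPH_OPEN,np.ones((15,15)))
    M[c]=u;cv2.imwrite(f'pics/m_{c}.png',u*255)
a=np.linspace(0,np.pi,40)
pr=np.c_[np.r_[.16*np.cos(a),-.16,.16],np.r_[.05+.16*np.sin(a),0,0]]
loc=np.array([[x,y,z] for x,z in pr for y in(-.15,.15)])
def cost(p,ret=False):
    c,s=np.cos(p[2]),np.sin(p[2]);w=loc@np.array([[c,s,0],[-s,c,0],[0,0,1]])+[p[0],p[1],0]
    t=0;H={}
    for cam in E:
        h=cv2.convexHull(proj(E[cam],w).astype(np.float32))
        im=np.zeros((480,640),np.uint8);cv2.fillConvexPoly(im,np.round(h*16).astype(np.int32),1,shift=4);H[cam]=im
        t+=1-(im&M[cam]).sum()/(im|M[cam]).sum()
    return H if ret else t
best=None
for y in np.radians([-8,-5,-2,1]):
    r=minimize(cost,[.684,.068,y],method='Nelder-Mead',options=dict(initial_simplex=[[.684,.068,y],[.70,.068,y],[.684,.08,y],[.684,.068,y+.06]]))
    print(r.x,np.degrees(r.x[2]),r.fun)
    if best is None or r.fun<best.fun:best=r
p=best.x;c,s=np.cos(p[2]),np.sin(p[2])
print('handle pred',p[0]-.198*c,p[1]-.198*s)
H=cost(p,True)
for cam in E:
    f=grab_frame(cam)[:,:,::-1].copy();cn=cv2.findContours(H[cam],0,2)[0];cv2.drawContours(f,cn,-1,(0,0,255),1)
    cn=cv2.findContours(M[cam],0,2)[0];cv2.drawContours(f,cn,-1,(0,255,0),1)
    cv2.imwrite(f'pics/o_{cam}.png',cv2.resize(f[80:350,150:450],None,fx=2.2,fy=2.2))
```

```text
side [(0.83, [179.5, 177.1, 331.9, 339.3], np.int64(14877))] [(0.67, [226.3, 185.7, 325.3, 290.5])]
top [(0.86, [297.1, 118.5, 430.3, 264.4], np.int64(15561))] [(0.93, [304.8, 160.3, 421.8, 257.8])]
[ 0.68519403  0.05325268 -0.08397026] -4.811141623073531 0.1112070693115258
[ 0.68486523  0.05367451 -0.08609074] -4.932635791639472 0.11188304806093374
[ 0.68519462  0.05369545 -0.0852664 ] -4.885405131558971 0.11247626412212519
[ 0.68549163  0.05407887 -0.07761698] -4.447125414208011 0.11190531178722285
handle pred 0.4878916675423054 0.06985925841965411
```

```bash
python3 -c "
import cv2,numpy as np
a=cv2.imread('pics/o_side.png');b=cv2.imread('pics/o_top.png');cv2.imwrite('pics/o.png',cv2.resize(np.hstack([a,b]),(800,360)))"
```

```text
(no output)
```

View pics/o.png

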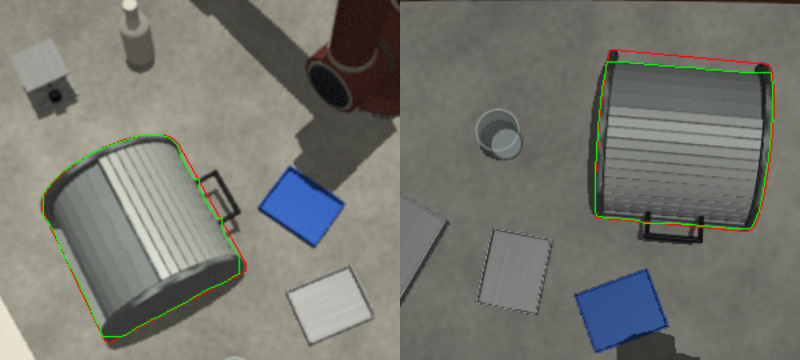

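```bash
A='{"angular":[0,0,-1],"delta_pos":[0,0,-0.5],"gripper":0.47}'; python3 -m crank '[{"angular":[0,0,-1],"delta_pos":[0,0,-1],"gripper":0.47},{"angular":[0,0,-1],"delta_pos":[0,0,-0.5],"gripper":0.47},{"angular":[0,0,-1],"delta_pos":[0,0,0],"gripper":0.47},{"angular":[0,0,-1],"delta_pos":[0,0,0],"gripper":0.47},{"angular":[0,0,-1],"delta_pos":[0,0,0],"gripper":0.47},{"angular":[0,0,-1],"delta_pos":[0,0,0],"gripper":0.47},{"angular":[0,0,-1],"delta_pos":[0,0,0],"gripper":0.47},{"angular":[0,0,-1],"delta_pos":[0,0,0],"gripper":0.47},{"angular":[0,0,-1],"delta_pos":[0,0,0],"gripper":0.47},{"angular":[0,0,-1],"delta_pos":[0,0,0],"gripper":0.47},{"angular":[0,0,-1],"delta_pos":[0,0,0],"gripper":0.47},{"angular":[0,0,-1],"delta_pos":[0,0,0],"gripper":0.47}]'
python3 -m crank '[{"angular":[0,0,-1],"delta_pos":[0,0,0],"gripper":0.47},{"angular":[0,0,-0.6],"delta_pos":[0,0,0],"gripper":0.47},{"angular":[0,0,0],"delta_pos":[1,0.36,0],"gripper":0.47},{"angular":[0,0,0],"delta_pos":[1,0.36,0],"gripper":0.47},{"angular":[0,0,0],"delta_pos":[1,0.36,0],"gripper":0.47},{"angular":[0,0,0],"delta_pos":[1,0.36,0],"gripper":0.47}]'
```

```text
time: 3.3
tool_pos: [0.1858, -0.5967, 0.2576]
tool_rot: [0.0, 0.78, 0.626, 0.0]
contact_force: [-0.7, -0.0, 0.6]
gripper_width: 0.469
time: 4.05
tool_pos: [0.239, -0.4798, 0.2577]
tool_rot: [0.0, 0.736, 0.677, -0.0]
contact_force: [-0.3, -0.1, -0.4]
gripper_width: 0.467
```

```bash
python3 -m crank '[{"angular":[0,0,0],"delta_pos":[1,0.36,0],"gripper":0.47},{"angular":[0,0,0],"delta_pos":[1,0.36,0],"gripper":0.47},{"angular":[0,0,0],"delta_pos":[1,0.36,0],"gripper":0.47},{"angular":[0,0,0],"delta_pos":[1,0.36,0],"gripper":0.47},{"angular":[0,0,0],"delta_pos":[1,0.36,0],"gripper":0.47},{"angular":[0,0,0],"delta_pos":[1,0.36,0],"gripper":0.47},{"angular":[0,0,0],"delta_pos":[1,0.36,0],"gripper":0.47},{"angular":[0,0,0],"delta_pos":[1,0.36,0],"gripper":0.47},{"angular":[0,0,0],"delta_pos":[1,0.36,0],"gripper":0.47},{"angular":[0,0,0],"delta_pos":[1,0.36,0],"gripper":0.47}]'
python3 -m crank '[{"angular":[0,0,0],"delta_pos":[1,0.36,0],"gripper":0.47},{"angular":[0,0,0],"delta_pos":[1,0.36,0],"gripper":0.47},{"angular":[0,0,0],"delta_pos":[1,0.36,0],"gripper":0.47},{"angular":[0,0,0],"delta_pos":[1,0.36,0],"gripper":0.47},{"angular":[0,0,0],"delta_pos":[1,0.36,0.3],"gripper":0.47},{"angular":[0,0,0],"delta_pos":[1,0.36,0.7],"gripper":0.47},{"angular":[0,0,0],"delta_pos":[1,0.36,0.5],"gripper":0.47},{"angular":[0,0,0],"delta_pos":[0,0,0],"gripper":0.47}]'
python3 - <<'E'
from h import *
s=state();p,r=pose(s);print(p,r.as_matrix().round(3))
f=grab_frame('wrist');cv2.imwrite('pics/w1.png',f[:,:,::-1])
E=ext('wrist',s)
print(proj(E,[(0.488,.070,.078)]),[(d['conf'],d['pixel']) for d in landmark_of('wrist','shutter_handle')])
E
```

```text
time: 5.3
tool_pos: [0.3713, -0.1896, 0.2578]
tool_rot: [0.0, 0.736, 0.677, 0.0]
contact_force: [0.4, -0.4, -0.4]
gripper_width: 0.47
time: 6.3
tool_pos: [0.4629, 0.014, 0.211]
tool_rot: [-0.001, 0.735, 0.679, -0.001]
contact_force: [-0.2, 0.2, 0.2]
gripper_width: 0.468
[0.46287085 0.0139755  0.2110301 ] [[ 0.079  0.997 -0.003]
 [ 0.997 -0.079  0.001]
 [ 0.    -0.003 -1.   ]]
[[354.44969418 128.08501944]] []
```

View pics/w1.png

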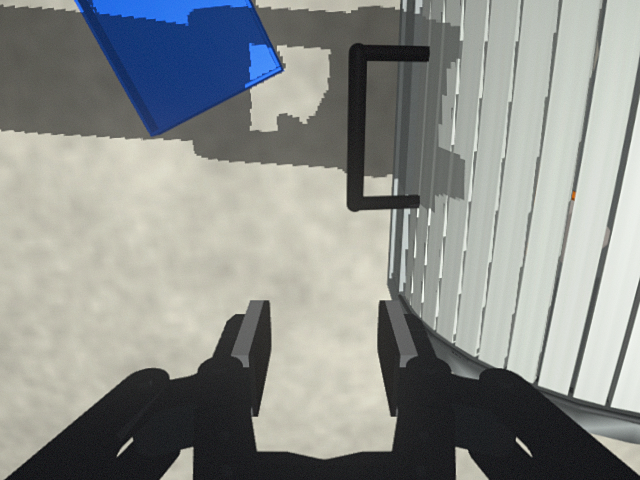

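The wrist picture shows the bar from (357,52) to (356,203), with its centre at (356,127). The calibration predicts (354,128), so I'm going in.

```bash
python3 -m crank '[{"angular":[0,0,0],"delta_pos":[0.97,0.37,0],"gripper":0.47},{"angular":[0,0,0],"delta_pos":[0.97,0.36,0.5],"gripper":0.47},{"angular":[0,0,0],"delta_pos":[0,0,1],"gripper":0.47},{"angular":[0,0,0],"delta_pos":[0,0,1],"gripper":0.47},{"angular":[0,0,0],"delta_pos":[0,0,1],"gripper":0.47},{"angular":[0,0,0],"delta_pos":[0,0,0.6],"gripper":0.47},{"angular":[0,0,0],"delta_pos":[0,0,0.4],"gripper":0.47},{"angular":[0,0,0],"delta_pos":[0,0,0],"gripper":0.47}]'
python3 - <<'E'
from h import *
s=state();p,r=pose(s);print(p)
f=grab_frame('wrist');cv2.imwrite('pics/w2.png',f[:,:,::-1])
E
```

```text
time: 7.4
tool_pos: [0.49, 0.0684, 0.0774]
tool_rot: [-0.0, 0.736, 0.677, -0.0]
contact_force: [-0.2, -0.1, 0.0]
gripper_width: 0.47
[0.49000649 0.06844214 0.07742753]
```

View pics/w2.png

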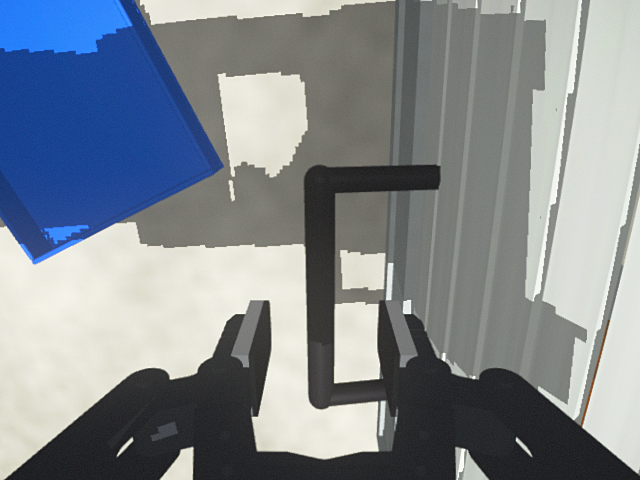

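Run:
```python
from h import *
s=state();p,r=pose(s);E=ext('wrist',s)
for t in([0,0,0],[.011,0,0],[-.011,0,0],[-.011,0,.017],[.011,0,.017],[0,.02,0],[0,-.02,0],[0,0,-.02]):
    print(t,proj(E,[p+r.apply(t)]).round(0))
for px in((318,175),(321,395)): print(atz(E,px,.078))
```

```text
[0, 0, 0] [[323. 297.]]
[0.011, 0, 0] [[323. 273.]]
[-0.011, 0, 0] [[323. 320.]]
[-0.011, 0, 0.017] [[323. 301.]]
[0.011, 0, 0.017] [[323. 257.]]
[0, 0.02, 0] [[371. 297.]]
[0, -0.02, 0] [[275. 297.]]
[0, 0, -0.02] [[323. 322.]]
[0.49305939 0.11983124 0.078     ]
[0.48561378 0.01838495 0.078     ]
```

```bash
python3 -m crank '[{"angular":[0,0,0],"delta_pos":[0,0,0.05],"gripper":0},{"angular":[0,0,0],"delta_pos":[0,0,0],"gripper":0},{"angular":[0,0,0],"delta_pos":[0,0,0],"gripper":0},{"angular":[0,0,0],"delta_pos":[0,0,0],"gripper":0},{"angular":[0,0,0],"delta_pos":[0,0,0],"gripper":0}]'
python3 - <<'E'
from h import *
f=grab_frame('wrist');cv2.imwrite('pics/w3.png',f[:,:,::-1])
E
```

```text
time: 8.07
tool_pos: [0.4901, 0.0687, 0.0762]
tool_rot: [0.0, 0.736, 0.677, 0.0]
contact_force: [0.4, -0.0, -0.5]
gripper_width: -0.001
```

View pics/w3.png

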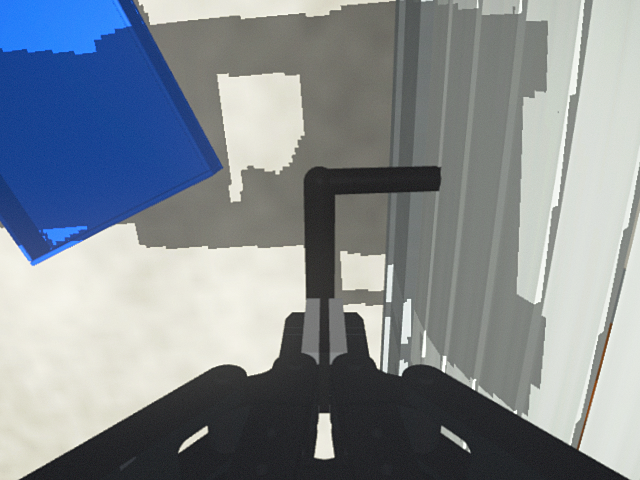

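The gripper reads fully shut, and the pads at (323,298) sit over the bar, so they closed above it. I'll check the fingertip height from another camera.

Run:
```python
from h import *
s=state();p,r=pose(s);print(p,s['gripper_width'])
f=grab_frame('side')[:,:,::-1].copy();E=ext('side')
pts=proj(E,[p,p+r.apply([0,0,.017]),p+r.apply([0,0,-.054])]);print(pts)
g=cv2.resize(f[150:300,250:410],None,fx=5,fy=5,interpolation=cv2.INTER_CUBIC)[:, :800]
for q,c in zip(pts,((0,0,255),(0,255,0),(255,0,0))): cv2.circle(g,tuple(int(v) for v in (q-[250,150])*5),4,c,-1)
cv2.imwrite('pics/s3.png',g[:600])
f=grab_frame('top')[:,:,::-1].copy();E=ext('top');pts=proj(E,[p,p+r.apply([0,0,.017]),p+r.apply([0,0,-.054])])
g=cv2.resize(f[200:320,280:440],None,fx=5,fy=5,interpolation=cv2.INTER_CUBIC)
for q,c in zip(pts,((0,0,255),(0,255,0),(255,0,0))): cv2.circle(g,tuple(int(v) for v in (q-[280,200])*5),4,c,-1)
cv2.imwrite('pics/t3.png',g)
```

```text
[0.49014651 0.06875988 0.0761492 ] -0.0009591424635009381
[[319.50441336 224.30021831]
 [319.495665   226.39513647]
 [319.53364544 217.30611785]]
```

View pics/s3.png

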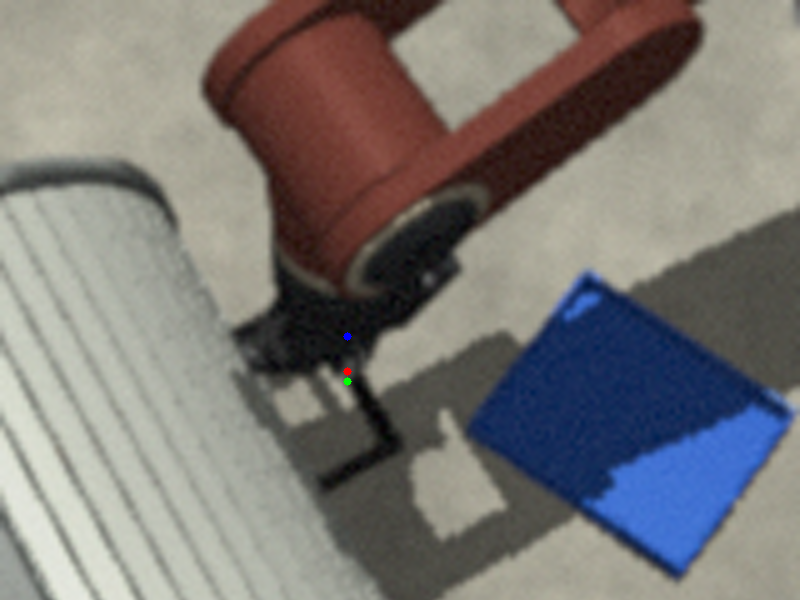

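View pics/t3.png

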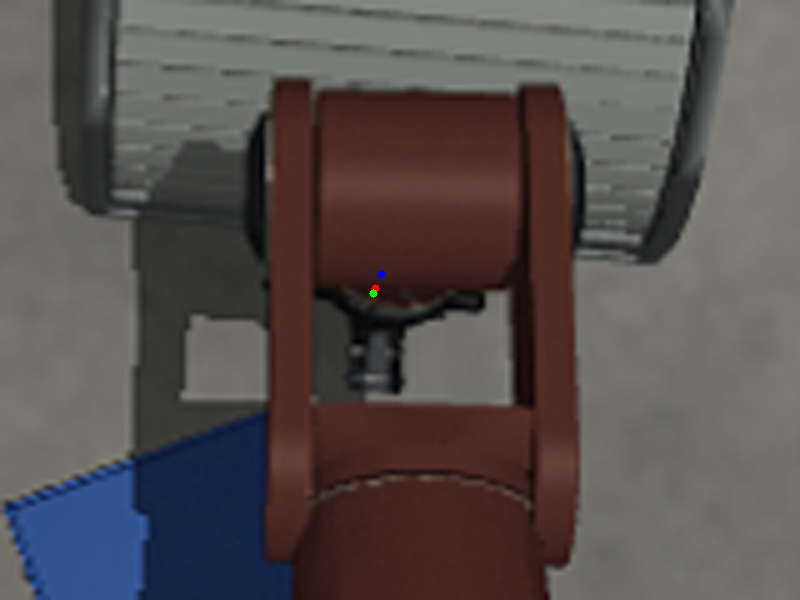

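Run:
```python
from h import *
def mk(p,q):return dict(tool_pos=np.array(p),tool_rot=np.array(q))
q=np.array([0,.736,.677,0]);q/=np.linalg.norm(q)
E1=ext('wrist',mk([.4629,.014,.2110],np.array([-.001,.735,.679,-.001])))
E2=ext('wrist',mk([.4900,.0684,.0774],q))
for a,b in(((358,53),(318.5,178)),((356.5,203),(321,395))): print(tri([ray(E1,a),ray(E2,b)]))
# finger tip: px vs tool z for x=+.011
T=camera_model('wrist')['mount'];s=state()
E=ext('wrist',s);p,r=pose(s)
for z in np.arange(-.06,.03,.01): print(round(z,3),proj(E,[p+r.apply([.011,0,z]),p+r.apply([.011,.02,z])]).round(0).tolist())
```

```text
(array([0.49297636, 0.11756367, 0.07325378]), [np.float64(0.0005544103365858975), np.float64(0.0005544103365858551)])
(array([0.48575786, 0.01809553, 0.07728548]), [np.float64(0.0008462578723774399), np.float64(0.0008462578723775203)])
-0.06 [[322.0, 361.0], [394.0, 360.0]]
-0.05 [[323.0, 341.0], [389.0, 340.0]]
-0.04 [[323.0, 323.0], [385.0, 323.0]]
-0.03 [[323.0, 308.0], [381.0, 308.0]]
-0.02 [[323.0, 295.0], [377.0, 295.0]]
-0.01 [[323.0, 283.0], [374.0, 283.0]]
0.0 [[323.0, 273.0], [372.0, 273.0]]
0.01 [[323.0, 263.0], [369.0, 263.0]]
0.02 [[323.0, 255.0], [367.0, 255.0]]
```

Both wrist views put the bar at z≈0.076, but the rendered fingertips sit at about tool z −0.021. That is roughly 38 mm short of the stated +17. I'll open, lower in steps and check with the gripper.

```bash
python3 -m crank '[{"angular":[0,0,0],"delta_pos":[0,0,0],"gripper":0.47},{"angular":[0,0,0],"delta_pos":[0,0,0],"gripper":0.47},{"angular":[0,0,0],"delta_pos":[0,0,0],"gripper":0.47},{"angular":[0,0,0],"delta_pos":[0,0,0.5],"gripper":0.47},{"angular":[0,0,0],"delta_pos":[0,0,0.5],"gripper":0.47},{"angular":[0,0,0],"delta_pos":[0,0,0],"gripper":0.47}]'
python3 - <<'E'
from h import *
s=state();p,r=pose(s);print(p,s['contact_force'])
f=grab_frame('wrist');cv2.imwrite('pics/w4.png',f[:,:,::-1])
E
```

```text
time: 8.98
tool_pos: [0.4881, 0.0687, 0.0434]
tool_rot: [-0.002, 0.736, 0.677, -0.002]
contact_force: [0.1, -0.3, -0.4]
gripper_width: 0.468
[0.48806045 0.06874749 0.04344326] [ 0.14907548 -0.26899177 -0.4229045 ]
```

View pics/w4.png

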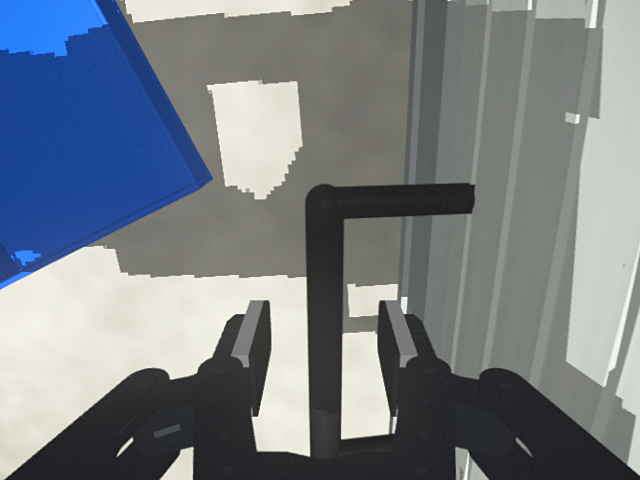

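```bash
python3 -m crank '[{"angular":[0,0,0],"delta_pos":[0,0,0.15],"gripper":0.47},{"angular":[0,0,0],"delta_pos":[0,0,0],"gripper":0},{"angular":[0,0,0],"delta_pos":[0,0,0],"gripper":0},{"angular":[0,0,0],"delta_pos":[0,0,0],"gripper":0},{"angular":[0,0,0],"delta_pos":[0,0,0],"gripper":0},{"angular":[0,0,0],"delta_pos":[0,0,0],"gripper":0}]'
python3 - <<'E'
from h import *
s=state();p,r=pose(s);print(p,s['contact_force'])
f=grab_frame('wrist');cv2.imwrite('pics/w5.png',f[:,:,::-1])
E
```

```text
time: 9.78
tool_pos: [0.4883, 0.0689, 0.0418]
tool_rot: [-0.002, 0.735, 0.678, -0.002]
contact_force: [-7.7, -0.2, 5.6]
gripper_width: 0.116
[0.48826453 0.06888902 0.04179889] [-7.71357801 -0.20969943  5.56431762]
```

View pics/w5.png

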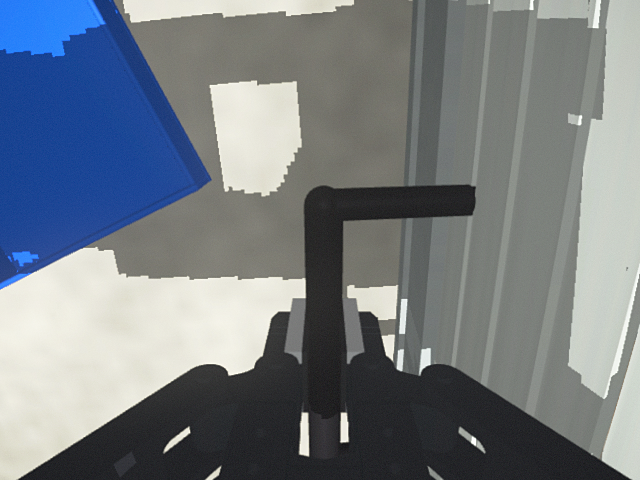

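```bash
python3 -m crank '[{"angular":[0,0,0],"delta_pos":[0,0.11,-0.57],"gripper":0},{"angular":[0,0,0],"delta_pos":[0,0.155,-0.56],"gripper":0},{"angular":[0,0,0],"delta_pos":[0,0.2,-0.545],"gripper":0},{"angular":[0,0,0],"delta_pos":[0,0.25,-0.525],"gripper":0},{"angular":[0,0,0],"delta_pos":[0,0,0],"gripper":0}]'
```

```text
time: 10.45
tool_pos: [0.5095, 0.0672, 0.1095]
tool_rot: [-0.002, 0.735, 0.678, -0.002]
contact_force: [-13.0, 1.2, 2.2]
gripper_width: 0.119
```

```bash
python3 -m crank '[{"angular":[0,0,0],"delta_pos":[0,0.27,-0.5],"gripper":0},{"angular":[0,0,0],"delta_pos":[0,0.33,-0.474],"gripper":0},{"angular":[0,0,0],"delta_pos":[0,0.377,-0.442],"gripper":0},{"angular":[0,0,0],"delta_pos":[0,0.415,-0.407],"gripper":0},{"angular":[0,0,0],"delta_pos":[0,0.45,-0.37],"gripper":0},{"angular":[0,0,0],"delta_pos":[0,0,0],"gripper":0}]'
```

```text
time: 11.2
tool_pos: [0.568, 0.0626, 0.1797]
tool_rot: [0.001, 0.735, 0.678, 0.001]
contact_force: [-10.4, 0.8, 12.9]
gripper_width: 0.114
```

```bash
python3 -m crank '[{"angular":[0,0,0],"delta_pos":[0,0.48,-0.33],"gripper":0},{"angular":[0,0,0],"delta_pos":[0,0.506,-0.287],"gripper":0},{"angular":[0,0,0],"delta_pos":[0,0.53,-0.241],"gripper":0},{"angular":[0,0,0],"delta_pos":[0,0.55,-0.194],"gripper":0},{"angular":[0,0,0],"delta_pos":[0,0.56,-0.145],"gripper":0},{"angular":[0,0,0],"delta_pos":[0,0,0],"gripper":0}]'
python3 - <<'E'
from h import *
f=grab_frame('side');cv2.imwrite('pics/s6.png',f[:,:,::-1])
f=grab_frame('wrist');cv2.imwrite('pics/w6.png',f[:,:,::-1])
E
```

```text
time: 11.95
tool_pos: [0.6484, 0.0562, 0.2151]
tool_rot: [0.003, 0.735, 0.678, 0.003]
contact_force: [-1.0, 1.0, 7.3]
gripper_width: 0.11
```

View pics/s6.png

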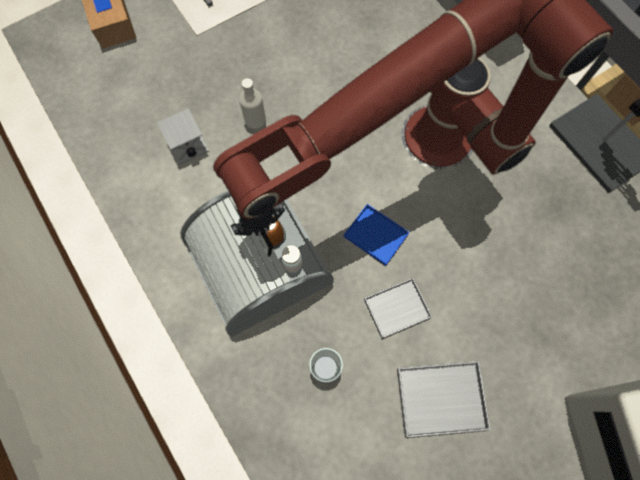

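View pics/w6.png

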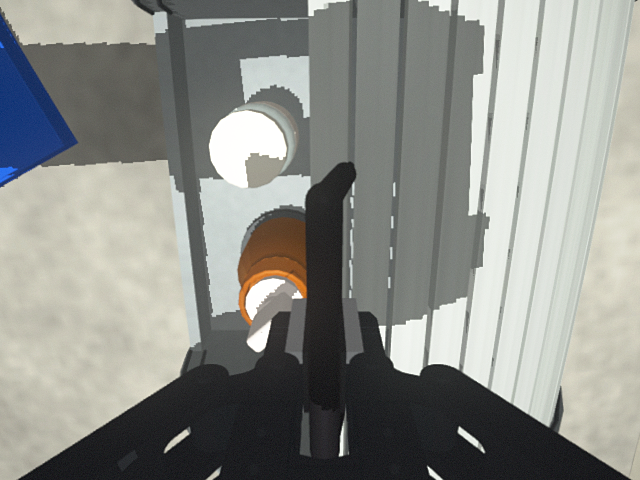

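Shutter rising well; the jar (white cap, (250,148)) and the bottle with its stopper (270,305) are visible. Next I'll finish the roll.

```bash
python3 -m crank '[{"angular":[0,0,0],"delta_pos":[0,0.56,-0.096],"gripper":0},{"angular":[0,0,0],"delta_pos":[0,0.58,-0.046],"gripper":0},{"angular":[0,0,0],"delta_pos":[0,0.58,0.005],"gripper":0},{"angular":[0,0,0],"delta_pos":[0,0.58,0.055],"gripper":0},{"angular":[0,0,0],"delta_pos":[0,0.57,0.106],"gripper":0},{"angular":[0,0,0],"delta_pos":[0,0.5,0.14],"gripper":0},{"angular":[0,0,0],"delta_pos":[0,0,0],"gripper":0}]'
```

```text
time: 12.92
tool_pos: [0.7497, 0.0481, 0.2082]
tool_rot: [0.003, 0.735, 0.678, 0.004]
contact_force: [4.6, 1.9, 1.0]
gripper_width: 0.114
```

```bash
python3 -m crank '[{"angular":[0,0,0],"delta_pos":[0,0,0],"gripper":0.6},{"angular":[0,0,0],"delta_pos":[0,0,0],"gripper":0.6},{"angular":[0,0,0],"delta_pos":[0,0,0],"gripper":0.6},{"angular":[0,0,0],"delta_pos":[0,0,-1],"gripper":0.6},{"angular":[0,0,0],"delta_pos":[0,0,-1],"gripper":0.6},{"angular":[0,0,0],"delta_pos":[0,0,-1],"gripper":0.6},{"angular":[0,0,0],"delta_pos":[0,-1,-0.7],"gripper":0.6},{"angular":[0,0,0],"delta_pos":[0,-1,0],"gripper":0.6},{"angular":[0,0,0],"delta_pos":[0,-1,0],"gripper":0.6},{"angular":[0,0,0],"delta_pos":[0,-1,0],"gripper":0.6},{"angular":[0,0,0],"delta_pos":[0,0,0],"gripper":0.6}]'
python3 - <<'E'
from h import *
s=state();print(s['tool_pos'],s['tool_rot'],s['joint_pos'])
np.save('sw.npy',np.r_[s['tool_pos'],s['tool_rot']])
for c in('wrist','side','top'):
    f=grab_frame(c);cv2.imwrite(f'pics/{c}7.png',f[:,:,::-1])
    for t in('stopper_tab','bottle','stopper','jar','shutter_handle'): print(c,t,[(round(d['conf'],2),np.round(d['pixel'])) for d in landmark_of(c,t)][:3])
E
```

```text
time: 14.3
tool_pos: [0.6248, 0.0577, 0.3161]
tool_rot: [0.0, 0.735, 0.678, 0.0]
contact_force: [0.3, 0.2, -0.0]
gripper_width: 0.601
[0.62479595 0.05768861 0.31610195] [2.33804261e-04 7.35472785e-01 6.77554211e-01 1.36809306e-04] [-2.63929584e-02  1.77502898e-02  1.47853288e+00 -1.45192160e-04
  1.64478741e+00  5.55284220e-02]
wrist stopper_tab []
wrist bottle [(0.67, array([317., 219.])), (0.45, array([385., 178.]))]
wrist stopper [(0.64, array([314., 244.]))]
wrist jar [(0.77, array([302., 122.]))]
wrist shutter_handle [(0.88, array([542., 239.]))]
side stopper_tab [(0.7, array([266., 218.])), (0.4, array([260., 261.]))]
side bottle [(0.96, array([270., 237.]))]
side stopper [(0.55, array([268., 227.]))]
side jar [(0.61, array([293., 269.])), (0.44, array([395., 308.]))]
side shutter_handle [(0.9, array([221., 250.])), (0.35, array([271., 235.]))]
top stopper_tab []
top bottle []
top stopper []
top jar [(0.6, array([339., 216.]))]
top shutter_handle [(0.69, array([234., 280.]))]
```

View pics/wrist7.png

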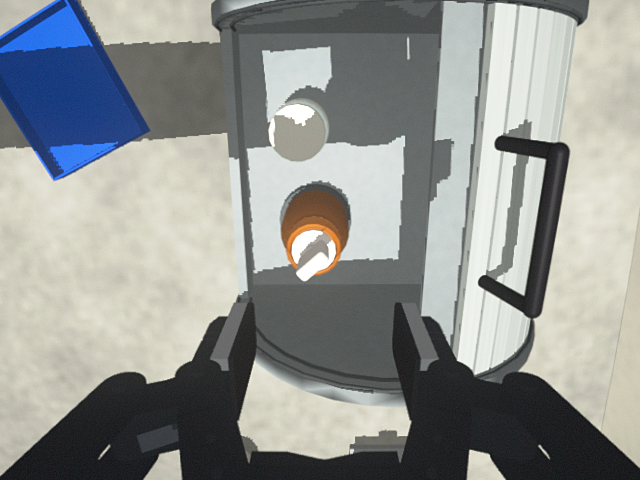

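View pics/side7.png

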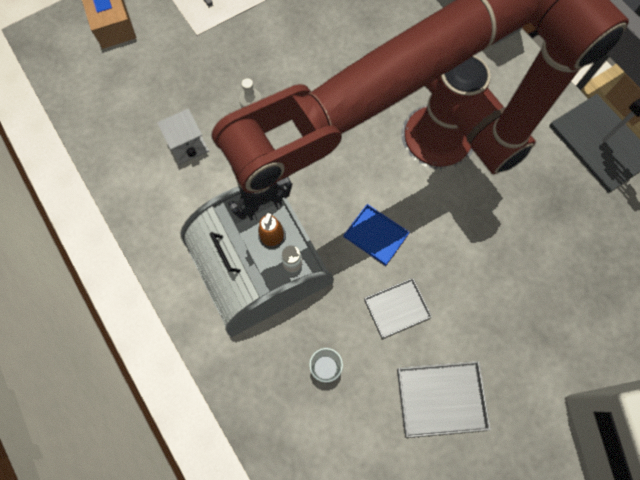

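View pics/top7.png

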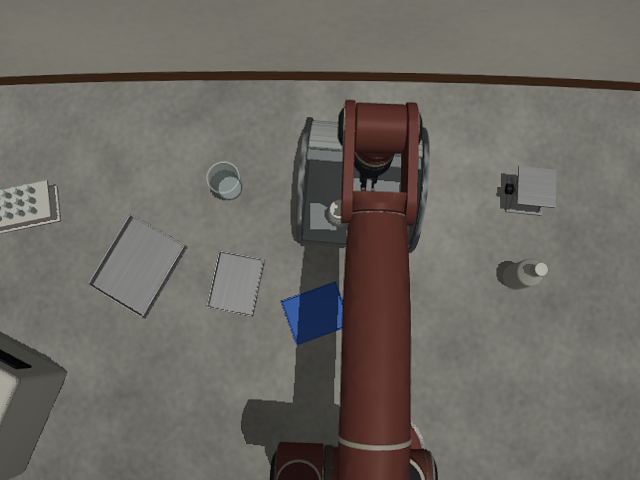

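The shutter stays open (handle at (545,240) in the wrist view). Bottle neck at (315,250) and tab at about (314,262); next, a close crop.

Run:
```python
import cv2
f=cv2.imread('pics/wrist7.png');cv2.imwrite('pics/w7c.png',cv2.resize(f[170:290,250:380],None,fx=5,fy=5,interpolation=cv2.INTER_CUBIC))
```

```text
(no output)
```

View pics/w7c.png

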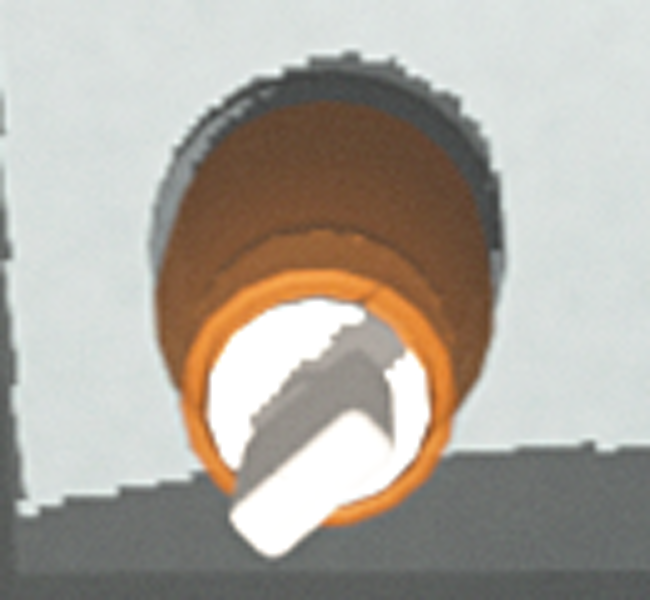

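Run:
```python
from h import *
v=np.load('sw.npy');E=ext('wrist',dict(tool_pos=v[:3],tool_rot=v[3:]))
px=lambda a:(250+a[0]/5,170+a[1]/5)
c=[(230,515),(275,558),(392,455),(352,410)]
w=np.array([atz(E,px(a),.154) for a in c]);print(w.round(4),w.mean(0))
print('sides',[np.linalg.norm(w[i]-w[(i+1)%4]).round(4) for i in range(4)])
d=w[2]-w[1]+w[3]-w[0];print('long axis deg',np.degrees(np.arctan2(d[1],d[0])))
print('rim',atz(E,px((319,397)),.114))
S=ext('side');print('side',atz(S,(266,218),.137),atz(S,(270,237),.012))
print('proj side tab', proj(S,[(*w.mean(0)[:2],.137)]))
x,y,yaw=.685,.0535,np.radians(-4.7)
dd=w.mean(0)[:2]-[x,y];print('in cab',dd@[np.cos(yaw),np.sin(yaw)],dd@[-np.sin(yaw),np.cos(yaw)])
b=atz(E,(300,122),.112)
print('jar',b)
```

```text
[[ 0.5976 -0.0012  0.154 ]
 [ 0.6043 -0.0096  0.154 ]
 [ 0.625   0.0072  0.154 ]
 [ 0.6192  0.0155  0.154 ]] [0.61151313 0.00297343 0.154     ]
sides [np.float64(0.0107), np.float64(0.0267), np.float64(0.0102), np.float64(0.0273)]
long axis deg 38.42584481775845
rim [0.61187035 0.00317731 0.114     ]
side [ 0.61188755 -0.00501482  0.137     ] [0.618449   0.00363166 0.012     ]
proj side tab [[267.68259172 220.28728177]]
in cab -0.06909968801692261 -0.0563780721926922
jar [0.61037492 0.11588839 0.112     ]
```

```bash
python3 -m crank '[{"angular":[0,0,1],"delta_pos":[0,0,0],"gripper":0.5},{"angular":[0,0,1],"delta_pos":[0,0,0],"gripper":0.5},{"angular":[0,0,1],"delta_pos":[0,0,0],"gripper":0.5},{"angular":[0,0,1],"delta_pos":[0,0,0],"gripper":0.5},{"angular":[0,0,1],"delta_pos":[0,0,0],"gripper":0.5},{"angular":[0,0,1],"delta_pos":[0,0,0],"gripper":0.5},{"angular":[0,0,1],"delta_pos":[0,0,0],"gripper":0.5},{"angular":[0,0,1],"delta_pos":[0,0,0],"gripper":0.5},{"angular":[0,0,1],"delta_pos":[0,0,0],"gripper":0.5},{"angular":[0,0,0.38],"delta_pos":[0,0,0],"gripper":0.5},{"angular":[0,0,0],"delta_pos":[-0.74,0.58,0],"gripper":0.5},{"angular":[0,0,0],"delta_pos":[-0.74,0.57,0],"gripper":0.5}]'
python3 -m crank '[{"angular":[0,0,0],"delta_pos":[0,0,1],"gripper":0.5},{"angular":[0,0,0],"delta_pos":[0,0,1],"gripper":0.5},{"angular":[0,0,0],"delta_pos":[0,0,1],"gripper":0.5},{"angular":[0,0,0],"delta_pos":[0,0,0.8],"gripper":0.5},{"angular":[0,0,0],"delta_pos":[0,0,0.4],"gripper":0.5},{"angular":[0,0,0],"delta_pos":[0,0,0],"gripper":0.5}]'
python3 - <<'E'
from h import *
s=state();print(s['tool_pos'],s['tool_rot'],s['joint_pos'])
np.save('sw.npy',np.r_[s['tool_pos'],s['tool_rot']])
f=grab_frame('wrist');cv2.imwrite('pics/w8.png',f[:,:,::-1])
E
```

```text
time: 16.7
tool_pos: [0.6127, 0.0025, 0.3154]
tool_rot: [0.0, 0.944, 0.329, 0.0]
contact_force: [-0.7, -0.5, -0.5]
gripper_width: 0.501
time: 17.45
tool_pos: [0.6124, 0.003, 0.1887]
tool_rot: [-0.0, 0.944, 0.329, -0.001]
contact_force: [0.2, 0.5, 1.0]
gripper_width: 0.499
[0.61244385 0.00296774 0.18866301] [-3.40826399e-04  9.44366419e-01  3.28894289e-01 -7.05706039e-04] [-1.16603798e-01  3.99286212e-02  1.66634387e+00 -2.87063319e-06
  1.43688756e+00  7.83927727e-01]
```

View pics/w8.png

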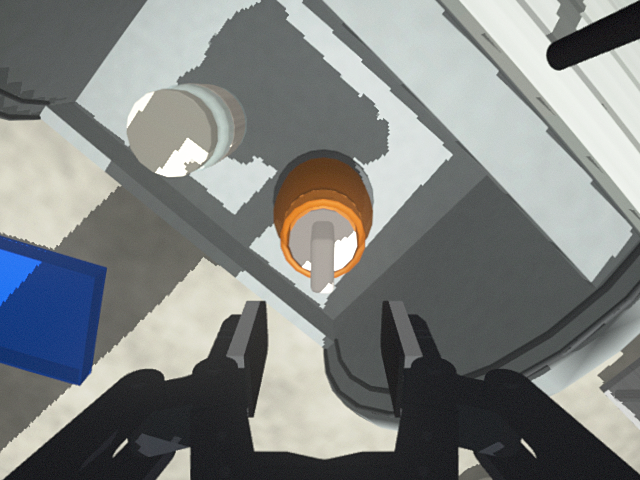

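The tab, at (321,262), is aligned with the finger plane, so I'll descend and grip.

```bash
python3 -m crank '[{"angular":[0,0,0],"delta_pos":[0,0,1],"gripper":0.5},{"angular":[0,0,0],"delta_pos":[0,0,1],"gripper":0.5},{"angular":[0,0,0],"delta_pos":[0,0,0.5],"gripper":0.5},{"angular":[0,0,0],"delta_pos":[0,0,0.42],"gripper":0.5},{"angular":[0,0,0],"delta_pos":[0,0,0],"gripper":0.5}]'
python3 - <<'E'
from h import *
s=state();print(s['tool_pos'],s['contact_force'])
f=grab_frame('wrist');cv2.imwrite('pics/w9.png',f[:,:,::-1])
E
```

```text
time: 18.12
tool_pos: [0.6128, 0.0029, 0.1016]
tool_rot: [-0.0, 0.944, 0.329, -0.0]
contact_force: [-0.8, 0.1, -0.2]
gripper_width: 0.5
[0.61279541 0.00291354 0.10157298] [-0.76606042  0.14316855 -0.2145569 ]
```

View pics/w9.png

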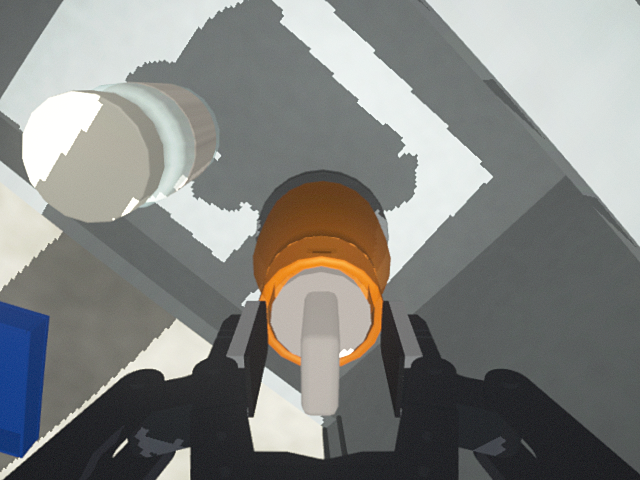

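```bash
python3 -m crank '[{"angular":[0,0,0],"delta_pos":[0,0,0],"gripper":0},{"angular":[0,0,0],"delta_pos":[0,0,0],"gripper":0},{"angular":[0,0,0],"delta_pos":[0,0,0],"gripper":0},{"angular":[0,0,0],"delta_pos":[0,0,0],"gripper":0},{"angular":[0,0,0],"delta_pos":[0,0,0],"gripper":0},{"angular":[0,0,-0.5],"delta_pos":[0,0,0],"gripper":0},{"angular":[0,0,-0.5],"delta_pos":[0,0,0],"gripper":0}]'
python3 - <<'E'
from h import *
s=state();print(s['tool_pos'],s['contact_force'],s['ft_torque'])
f=grab_frame('wrist');cv2.imwrite('pics/w10.png',f[:,:,::-1])
E
```

```text
time: 19.05
tool_pos: [0.6132, 0.0035, 0.103]
tool_rot: [-0.0, 0.929, 0.37, 0.001]
contact_force: [-1.8, 2.6, 6.5]
gripper_width: 0.13
[0.6132334  0.00348508 0.10301304] [-1.82331769  2.64031006  6.47479946] [ 0.34758022  0.47021483 -0.05562047]
```

View pics/w10.png

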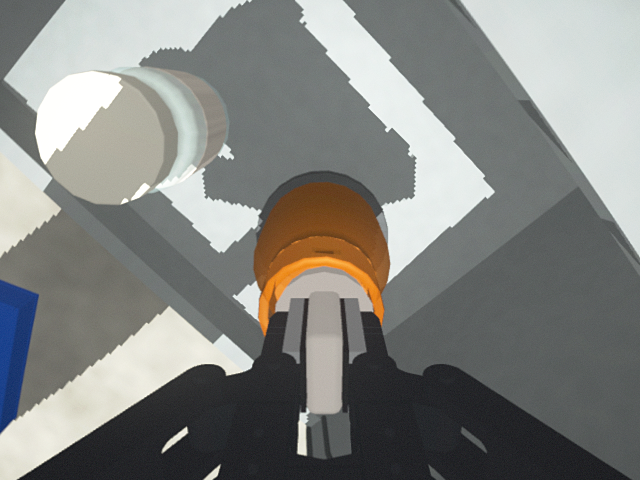

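Firmly gripped and turning with the hand. Now the twist.

```bash
python3 -m crank '[{"angular":[0,0,-1],"delta_pos":[0,0,0],"gripper":0},{"angular":[0,0,-1],"delta_pos":[0,0,0],"gripper":0},{"angular":[0,0,-1],"delta_pos":[0,0,0],"gripper":0},{"angular":[0,0,-1],"delta_pos":[0,0,0],"gripper":0},{"angular":[0,0,-1],"delta_pos":[0,0,0],"gripper":0},{"angular":[0,0,-1],"delta_pos":[0,0,0],"gripper":0},{"angular":[0,0,-1],"delta_pos":[0,0,0],"gripper":0},{"angular":[0,0,-1],"delta_pos":[0,0,0],"gripper":0},{"angular":[0,0,-1],"delta_pos":[0,0,0],"gripper":0}]'
python3 -m crank '[{"angular":[0,0,-1],"delta_pos":[0,0,0],"gripper":0},{"angular":[0,0,-1],"delta_pos":[0,0,0],"gripper":0},{"angular":[0,0,-1],"delta_pos":[0,0,0],"gripper":0},{"angular":[0,0,-1],"delta_pos":[0,0,0],"gripper":0},{"angular":[0,0,-1],"delta_pos":[0,0,0],"gripper":0},{"angular":[0,0,-1],"delta_pos":[0,0,0],"gripper":0},{"angular":[0,0,0],"delta_pos":[0,0,0],"gripper":0}]'
python3 - <<'E'
from h import *
s=state();print(s['tool_pos'],s['contact_force'],s['ft_torque'])
f=grab_frame('wrist');cv2.imwrite('pics/w11.png',f[:,:,::-1])
E
```

```text
time: 20.23
tool_pos: [0.6124, 0.0032, 0.103]
tool_rot: [-0.001, 0.716, 0.698, -0.0]
contact_force: [-5.7, 1.3, 7.5]
gripper_width: 0.132
time: 21.1
tool_pos: [0.6117, 0.0035, 0.103]
tool_rot: [-0.002, 0.512, 0.859, -0.0]
contact_force: [-8.1, 1.5, 10.2]
gripper_width: 0.134
[0.61167185 0.00349964 0.10297363] [-8.09092424  1.53310102 10.2188885 ] [0.42469937 1.29652227 0.03431161]
```

View pics/w11.png

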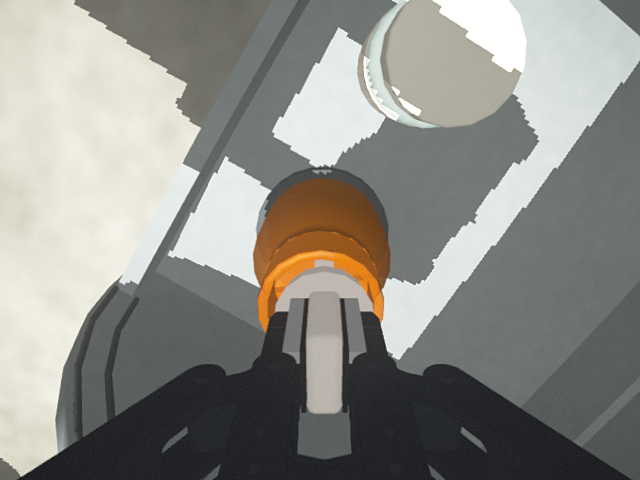

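The tab turned with the fingers by about 80° (1.4 rad). Now I'll pull up.

```bash
python3 -m crank '[{"angular":[0,0,0],"delta_pos":[0,0,-0.3],"gripper":0},{"angular":[0,0,0],"delta_pos":[0,0,-0.3],"gripper":0},{"angular":[0,0,0],"delta_pos":[0,0,-0.4],"gripper":0},{"angular":[0,0,0],"delta_pos":[0,0,-0.5],"gripper":0},{"angular":[0,0,0],"delta_pos":[0,0,-0.5],"gripper":0},{"angular":[0,0,0],"delta_pos":[0,0,0],"gripper":0}]'
python3 - <<'E'
from h import *
s=state();print(s['tool_pos'],s['contact_force'],s['gripper_width'])
f=grab_frame('wrist');cv2.imwrite('pics/w12.png',f[:,:,::-1])
E
```

```text
time: 21.9
tool_pos: [0.6145, 0.0025, 0.1647]
tool_rot: [0.002, 0.512, 0.859, 0.001]
contact_force: [-0.1, 0.7, -1.3]
gripper_width: 0.133
[0.61449162 0.00253249 0.16471222] [-0.07745831  0.72910379 -1.32855667] 0.13309921301436572
```

View pics/w12.png

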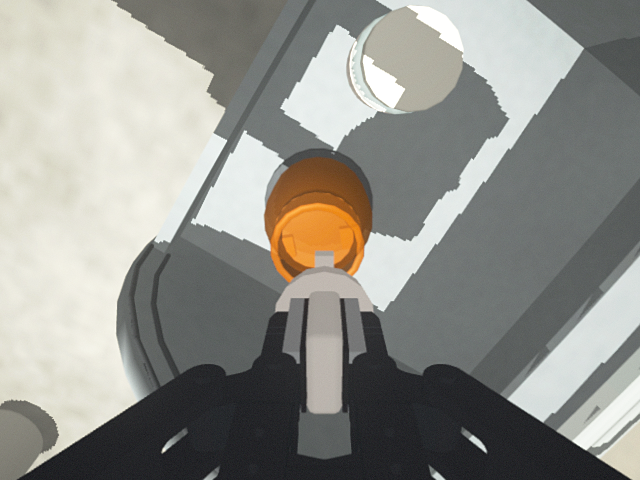

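```bash
python3 -m crank '[{"angular":[0,0,0],"delta_pos":[0,0,-1],"gripper":0},{"angular":[0,0,0],"delta_pos":[0,0,-1],"gripper":0},{"angular":[0,0,0],"delta_pos":[0,0,-1],"gripper":0},{"angular":[0,0,0],"delta_pos":[0.5,0.02,-0.5],"gripper":0},{"angular":[0,0,0],"delta_pos":[0.9,0.03,0],"gripper":0},{"angular":[0,0,0],"delta_pos":[1,0.03,0],"gripper":0},{"angular":[0,0,0],"delta_pos":[1,0.03,0],"gripper":0},{"angular":[0,0,0],"delta_pos":[1,0.03,0],"gripper":0},{"angular":[0,0,0],"delta_pos":[1,0.03,0],"gripper":0},{"angular":[0,0,0],"delta_pos":[1,0.03,0],"gripper":0},{"angular":[0,0,0],"delta_pos":[1,0.03,0],"gripper":0},{"angular":[0,0,0],"delta_pos":[1,0.03,0],"gripper":0}]'
python3 -m crank '[{"angular":[0,0,0],"delta_pos":[1,0.03,0],"gripper":0},{"angular":[0,0,0],"delta_pos":[1,0.03,0],"gripper":0},{"angular":[0,0,0],"delta_pos":[1,0.03,0],"gripper":0},{"angular":[0,0,0],"delta_pos":[1,0.03,0],"gripper":0},{"angular":[0,0,0],"delta_pos":[0.5,0.03,0],"gripper":0},{"angular":[0,0,0],"delta_pos":[0,0,0],"gripper":0}]'
python3 - <<'E'
from h import *
s=state();print(s['tool_pos'],s['tool_rot'],s['gripper_width'])
np.save('sw.npy',np.r_[s['tool_pos'],s['tool_rot']])
f=grab_frame('wrist');cv2.imwrite('pics/w13.png',f[:,:,::-1])
f=grab_frame('side');cv2.imwrite('pics/s13.png',f[:,:,::-1])
E
```

```text
time: 23.45
tool_pos: [0.4982, 0.2296, 0.2654]
tool_rot: [-0.001, 0.512, 0.859, -0.001]
contact_force: [-0.7, -0.4, -0.6]
gripper_width: 0.133
time: 24.2
tool_pos: [0.4388, 0.3496, 0.266]
tool_rot: [-0.0, 0.511, 0.859, -0.001]
contact_force: [0.4, -0.6, -0.4]
gripper_width: 0.13
[0.43884776 0.34962771 0.26603274] [-1.65821655e-04  5.11349910e-01  8.59372335e-01 -6.57139863e-04] 0.12998699604136202
```

View pics/w13.png

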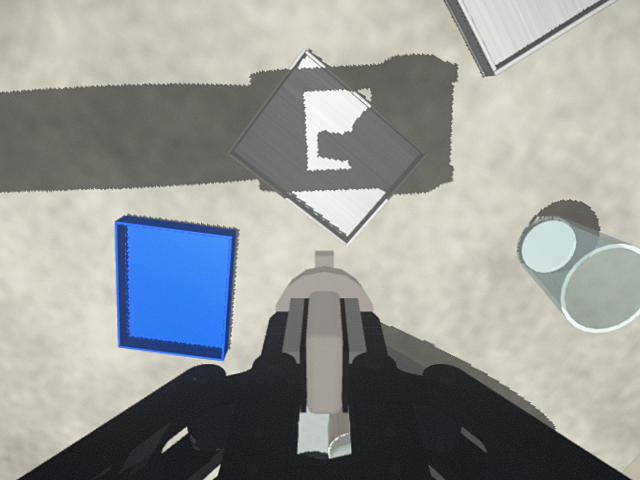

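View pics/s13.png

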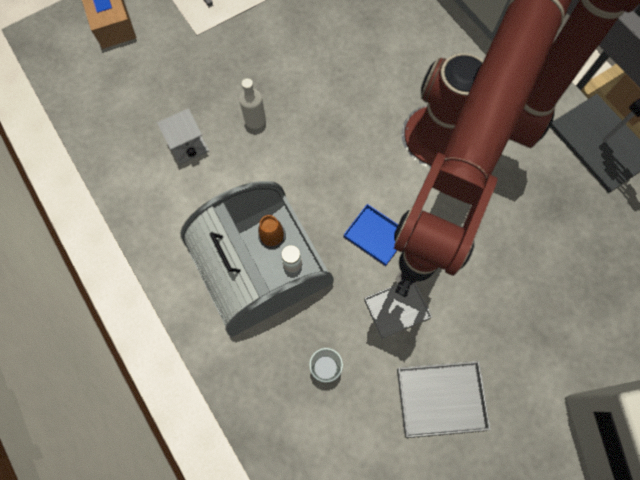

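Run:
```python
from h import *
v=np.load('sw.npy');st=dict(tool_pos=v[:3],tool_rot=v[3:]);E=ext('wrist',st);p,r=pose(st)
w=np.array([atz(E,a,.022) for a in((307,52),(424,154),(347,243),(231,153))]);c=w.mean(0)
print(w.round(3),c,[np.linalg.norm(w[i]-w[i-1]).round(3) for i in range(4)])
print('move tool units',r.inv().apply(np.r_[c[:2],p[2]]-p)/.03)
```

```text
[[0.371 0.443 0.022]
 [0.51  0.416 0.022]
 [0.49  0.304 0.022]
 [0.35  0.33  0.022]] [0.4304296  0.37330215 0.022     ] [np.float64(0.115), np.float64(0.141), np.float64(0.114), np.float64(0.143)]
move tool units [ 8.27427257e-01  1.29837903e-01 -4.88922417e-04]
```

The wrist view gives the tray centre as (0.430,0.373), the same as the fixed cameras. I'll move over it and descend.

```bash
python3 -m crank '[{"angular":[0,0,0],"delta_pos":[0.83,0.13,0],"gripper":0},{"angular":[0,0,0],"delta_pos":[0,0,1],"gripper":0},{"angular":[0,0,0],"delta_pos":[0,0,1],"gripper":0},{"angular":[0,0,0],"delta_pos":[0,0,1],"gripper":0},{"angular":[0,0,0],"delta_pos":[0,0,1],"gripper":0},{"angular":[0,0,0],"delta_pos":[0,0,1],"gripper":0},{"angular":[0,0,0],"delta_pos":[0,0,1],"gripper":0},{"angular":[0,0,0],"delta_pos":[0,0,0.8],"gripper":0},{"angular":[0,0,0],"delta_pos":[0,0,0.4],"gripper":0},{"angular":[0,0,0],"delta_pos":[0,0,0],"gripper":0}]'
python3 -m crank '[{"angular":[0,0,0],"delta_pos":[0,0,0.35],"gripper":0},{"angular":[0,0,0],"delta_pos":[0,0,0.2],"gripper":0},{"angular":[0,0,0],"delta_pos":[0,0,0.2],"gripper":0},{"angular":[0,0,0],"delta_pos":[0,0,0.1],"gripper":0},{"angular":[0,0,0],"delta_pos":[0,0,0],"gripper":0}]'
```

```text
time: 25.55
tool_pos: [0.4312, 0.3721, 0.0501]
tool_rot: [-0.0, 0.513, 0.859, -0.001]
contact_force: [0.5, 0.2, -0.3]
gripper_width: 0.13
time: 26.18
tool_pos: [0.4311, 0.3729, 0.025]
tool_rot: [-0.0, 0.512, 0.859, -0.0]
contact_force: [0.3, 0.3, -0.3]
gripper_width: 0.131
```

```bash
python3 -m crank '[{"angular":[0,0,0],"delta_pos":[0,0,0.1],"gripper":0},{"angular":[0,0,0],"delta_pos":[0,0,0.1],"gripper":0},{"angular":[0,0,0],"delta_pos":[0,0,0.07],"gripper":0},{"angular":[0,0,0],"delta_pos":[0,0,0],"gripper":0}]'
python3 -m crank '[{"angular":[0,0,0],"delta_pos":[0,0,0.07],"gripper":0},{"angular":[0,0,0],"delta_pos":[0,0,0],"gripper":0}]'
```

```text
time: 26.68
tool_pos: [0.4311, 0.3729, 0.0169]
tool_rot: [-0.0, 0.512, 0.859, -0.0]
contact_force: [0.2, -1.0, -0.7]
gripper_width: 0.131
time: 26.92
tool_pos: [0.4312, 0.3729, 0.0149]
tool_rot: [-0.0, 0.512, 0.859, -0.0]
contact_force: [-0.7, -0.2, -0.2]
gripper_width: 0.133
```

```bash
python3 -m crank '[{"angular":[0,0,0],"delta_pos":[0,0,0.05],"gripper":0},{"angular":[0,0,0],"delta_pos":[0,0,0],"gripper":0}]'
python3 - <<'E'
from h import *
f=grab_frame('wrist');cv2.imwrite('pics/w14.png',f[:,:,::-1])
E
```

```text
time: 27.18
tool_pos: [0.4315, 0.3731, 0.0141]
tool_rot: [0.0, 0.512, 0.859, 0.0]
contact_force: [-1.2, 0.5, 2.5]
gripper_width: 0.131
```

View pics/w14.png

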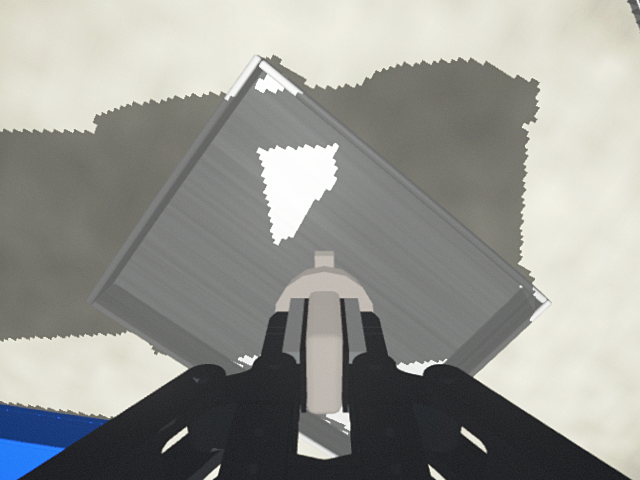

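```bash
python3 -m crank '[{"angular":[0,0,0],"delta_pos":[0,0,0.04],"gripper":0},{"angular":[0,0,0],"delta_pos":[0,0,0],"gripper":0}]'
```

```text
time: 27.48
tool_pos: [0.4315, 0.3732, 0.014]
tool_rot: [-0.0, 0.512, 0.859, -0.0]
contact_force: [-3.7, -2.6, 9.9]
gripper_width: 0.131
```

Contact is confirmed: force is up to 9.9 N and the height has stopped changing. I'll release slowly and back off upward.

```bash
python3 -m crank '[{"angular":[0,0,0],"delta_pos":[0,0,-0.02],"gripper":0.2},{"angular":[0,0,0],"delta_pos":[0,0,0],"gripper":0.3},{"angular":[0,0,0],"delta_pos":[0,0,0],"gripper":0.5},{"angular":[0,0,0],"delta_pos":[0,0,0],"gripper":0.5},{"angular":[0,0,0],"delta_pos":[0,0,0],"gripper":0.5}]'
python3 - <<'E'
from h import *
f=grab_frame('wrist');cv2.imwrite('pics/w15.png',f[:,:,::-1])
E
```

```text
time: 28.1
tool_pos: [0.4312, 0.3729, 0.0128]
tool_rot: [-0.0, 0.512, 0.859, -0.0]
contact_force: [0.1, -0.3, 0.1]
gripper_width: 0.497
```

View pics/w15.png

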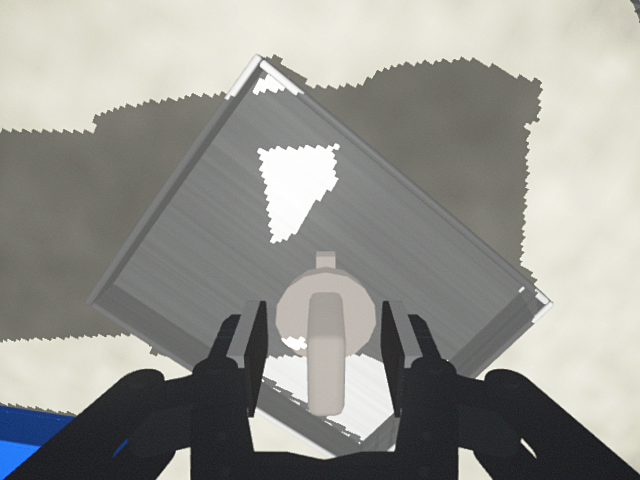

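The stopper stands at (325,330), free of both pads. Now I'll retreat straight up.

```bash
python3 -m crank '[{"angular":[0,0,0],"delta_pos":[0,0,-0.5],"gripper":0.5},{"angular":[0,0,0],"delta_pos":[0,0,-1],"gripper":0.5},{"angular":[0,0,0],"delta_pos":[0,0,-1],"gripper":0.5},{"angular":[0,0,0],"delta_pos":[0,0,-1],"gripper":0.5},{"angular":[0,0,0],"delta_pos":[0,0,-1],"gripper":0.5},{"angular":[0,0,0],"delta_pos":[0,0,-1],"gripper":0.5},{"angular":[0,0,0],"delta_pos":[-1,0,-0.5],"gripper":0.5},{"angular":[0,0,0],"delta_pos":[-1,0,0],"gripper":0.5},{"angular":[0,0,0],"delta_pos":[-1,0,0],"gripper":0.5},{"angular":[0,0,0],"delta_pos":[0,0,0],"gripper":0.5},{"angular":[0,0,0],"delta_pos":[0,0,0],"gripper":0.5}]'
python3 - <<'E'
from h import *
for c in('wrist','side'):
    f=grab_frame(c);cv2.imwrite(f'pics/{c}16.png',f[:,:,::-1])
E
```

```text
time: 29.52
tool_pos: [0.474, 0.2942, 0.1937]
tool_rot: [0.0, 0.512, 0.859, 0.0]
contact_force: [-0.0, 0.4, -0.6]
gripper_width: 0.499
```

View pics/wrist16.png

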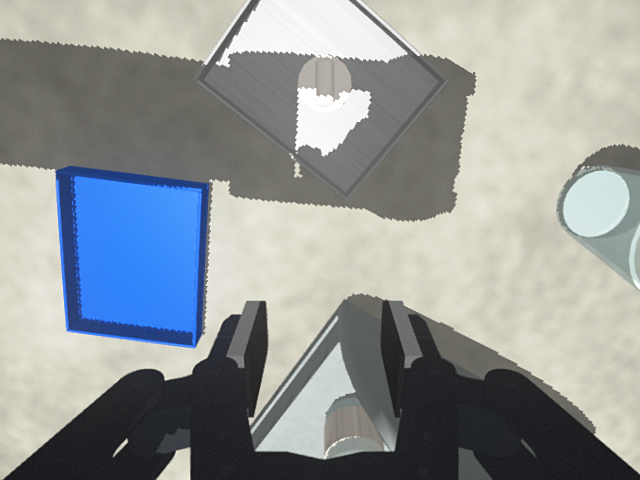

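View pics/side16.png

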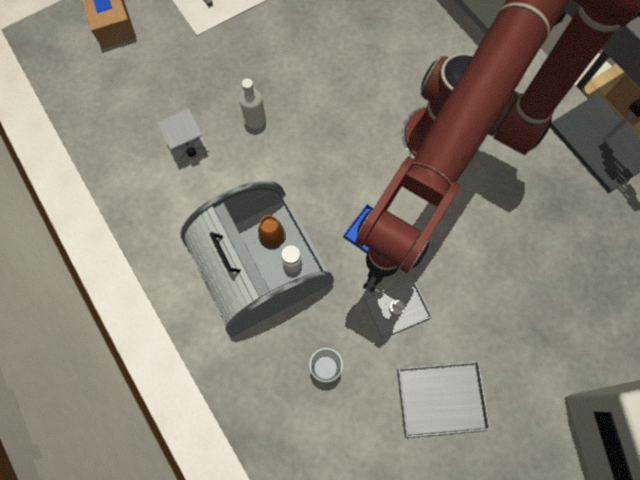

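The stopper stands in the middle of the tray (wrist (325,82), side (396,307)), and the bystanders look unmoved. Before handing in I'll check the shutter angle.

Run:
```python
from h import *
S=ext('side');yaw=np.radians(-4.7)
for th in(1.5,1.6,1.7,1.8):
    f=np.radians(8)+th;x=-.2*np.cos(f);ends=[(.685+x*np.cos(yaw)-y*np.sin(yaw),.0535+x*np.sin(yaw)+y*np.cos(yaw),.05+.2*np.sin(f)) for y in(.047,-.047)]
    print(th,proj(S,ends).round(1).tolist())
f=cv2.imread('pics/side16.png');cv2.imwrite('pics/s16c.png',cv2.resize(f[210:300,180:280],None,fx=6,fy=6))
```

```text
1.5 [[251.2, 255.2], [234.1, 222.3]]
1.6 [[243.8, 259.3], [226.8, 226.3]]
1.7 [[236.6, 263.6], [219.8, 230.5]]
1.8 [[229.8, 268.0], [213.1, 234.9]]
```

View pics/s16c.png

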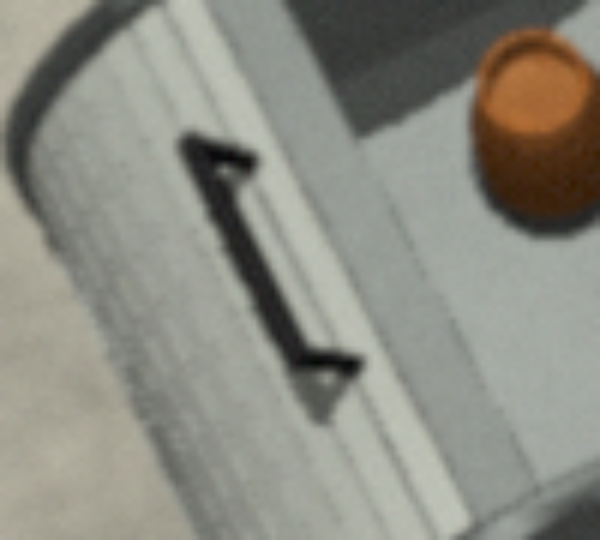

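```bash
python3 -c "
from plant import *
print(job_done())"
```

```text
the job is handed in; nothing more can be done
None
```

I rolled the shutter up to its stop and twisted the stopper about 80°. I then lifted it clear of the neck and set it upright near the middle of the smaller grey tray. The job is handed in; it took about 30 s of the 59 s allowed, and no verdict is reported.

**Last checks:**
- **Shutter:** it stays open by itself. The handle ends in the side picture match the position predicted for 1.8 rad.
- **Stopper:** it stands in the tray, released after contact was felt, and the gripper was moved clear afterwards.
- **Bystanders:** the jar, wash bottle, beaker and lab jack look unmoved. I judged this by eye from the side picture and did not measure it.

**Failed or disagreed:** my first close on the handle missed. The fingertips sit about 38 mm farther back than the stated 17 mm ahead of the TCP, so they shut above the bar. I measured the real offset in the wrist picture and used it for every later grasp and for the placing.

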